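Reset the coffee grinder's grind dial and lock it again

ROBOT

A 6-joint arm with a two-finger parallel gripper is mounted at the origin on a cart in front of the work surface, level with it; the furniture and walls round the work are solid. World frame = base frame: x ahead of the robot, y to its left, z up, the work surface at z = 0. Lengths are in mm, angles in rad, forces in N, time in s.
With the tool pointing down it reaches from about 300 to 950 mm from the base axis. Payload 3.1 kg.
Tool frame: the origin (TCP) lies on the mounting face of the last link; the fingertips stand manip.tips_ahead ahead of it and the grasp point (between the pads) lies 155 mm ahead of it (manip.tips_ahead is the distance from the TCP to the fingertips, in mm); z points along the fingers, y is the line along which they close (so a half turn about z gives the same grasp; the last joint's range is limited). The gripper opens to 85 mm and grips with 20 to 120 N. Pads are 22 mm wide; open, the fingers measure 114 mm over their backs; the gripper's body (76 mm by 85 mm) begins 54 mm behind the grasp point. The pads swing forward as they close: fully open they stand 13 mm farther back than shut.
Start: joints at [-1.239, 0.308, 1.634, -0, 1.2, -0.07], TCP at [244.397, -575.242, 404.672] pointing down, gripper open.
Joint ranges: [-3.06, 3.06], [-0.79, 1.96], [0.05, 2.63], [-1.19, 4.34], [0.05, 2.64], [-2.94, 2.94]. Speed limits (rad/s): [2.79, 2.79, 3.14, 3.14, 3.14, 3.14].

INTERFACE

Orientations are given as a rotation vector (axis times angle).
In Python, from plant import manip gives the robot as it stands.
- The arm moves only by the shell command python3 -m pendant 'ROWS' [OPENING] [FORCE]. ROWS is JSON, a list of rows, each an object with "slide": the shift along the tool's x, y, z in cm, a list of three; "turn": the turn about the tool's z in degrees. A call has 1 to 12 rows; each row is the pose to reach, as a shift and turn from the pose commanded when the call began, along the tool's axes at that moment; what a row does not reach only later rows make up. A row lasts 1/10 s, in which the tool goes at most 50 mm and 8.59 degrees, less where a joint would pass 70% of its speed; a pose out of reach is approached as far as the arm can. A call with a gripper value outside its range is refused whole. OPENING is the opening, from -1 (shut) to 1 (fully open), set as the call begins (- or left out, the last holds). The fingers move at their own pace and stop on an object; FORCE is the grip in N (left out, the last holds). Time passes only in rows, so rows that repeat a pose let the fingers close. It gives the time, the measured TCP pose, the force, the opening and the grip force at its end, in the units of the state.
- manip.sense(): the state, without advancing time (a new reading comes with each control period).
- manip.grab_frame(name): name is "side" or "top"; returns (picture, depth): 400x640x3 uint8, blue, green, red; 400x640 float32, mm along the optical axis (not along the pixel's ray), 0 where there is no reading.
- manip.get_calibration(name): a dict with "fx", "fy", "cx", "cy" (pixels), "extrinsics" (4x4, takes a point from camera to world coordinates). Camera axes: x right, y down, z forward; pixel columns grow to the right and rows downward; lengths in mm; the calibration is good to about 2 mm. A picture is of the moment at which its call begins. get_calibration takes no time and is no camera call.
- manip.close_job(): hands the job in; it is judged then, once.
Trained networks look in the newest picture that a camera, given by its name, has taken for a name from the list of things; names that differ only in an ending like _2 or _b are one class to them, and where a whole thing is asked for, a point or a joint stands for the part that bears it (a point fixed in the world has none). Each returns a list of dicts, best first, with "conf" (0 to 1); they miss things now and then, are a little off and sometimes report something else, mostly with a low value. They report only what shows in the picture. A call takes as long as a camera call.
- manip.boxes_of(camera, label): "at" ([x, y, z] in mm, in world coordinates, good to about 4 mm: the middle of the surface that is visible of it).
- manip.cut_out(camera, label): "region" (400x640 bool, what is visible of it).
The state is a dict: "time": time; "joints": joint angles; "qvel": joint speeds; "joint_torque": joint torques, N m; "ee_pos": TCP position; "eef_rot": TCP orientation; "contact_force": force on the tool from outside, world axes, zero at the start; "ft_torque": the same for the moment, N m; "finger_gap": finger opening in mm; "finger_force": force on a finger pad.
Only numpy, scipy, OpenCV 4.12 (cv2) and the standard library are available. Lean on these libraries where they do the work, as an engineer would, in place of code of your own. Each camera call takes 0.05 s, during which the arm holds its last target. There are 200 camera calls.

TASK

The coffee grinder's grind dial is locked by the ring with the lever post beneath it. Loosen the lock ring, turn the dial until its pointer lines up with the little upright marker fin on the scale, then retighten the lock ring until it is snug (about 12 N of push at its post): not left slack and never forced beyond about 18 N. Leave the marker and the other things on the worktop where they are, and let go of the grinder at the end.

Things in the scene. Friction and masses are not known exactly. Their poses are not given: they have to be found in the camera images.
- grinder: Coffee grinder, hopper off, fixed to the worktop: dark box 140 x 140 mm, origin under its centre on the worktop, with a round scale flange (136 mm across, top 90 mm up). Flange, lock ring and dial share one upright axis through this origin. Its -x axis points to its front (grounds drawer, scale); on its -y side stands the lock ring's arm when tight.
- lock_ring: Knurled aluminium ring, 88 mm across, 92 to 108 mm above the worktop, under the dial, with a radial arm along its +x axis. Origin on the axis, z up. Starts tight, arm 0.31 to 0.34 rad clockwise (from above) of the grinder's -y. Counter-clockwise loosens: up to 8 N at the post to break loose, free within 0.2 rad; turn it 0.7 to 1 rad (stop at 1.06). It keeps its height and stays where it is left.
- ring_post (a point): On the axis of the upright round post (16 mm across, 45 mm tall, top 150 mm above the worktop) at the end of the lock ring's arm, 18 mm below the post's top and 88 mm from the ring's axis: take the post here from above. Clockwise tightens: under 1 N across the arm while free, then, once the ring meets its washer, about 0.8 N more for each 0.01 rad.
- dial: Black grind dial, disc 82 mm across over the lock ring, with an upright bar grip (56 long, 14 thick, 35 mm tall, top 154 mm above the worktop); bar and pointer lie along its +x axis. Origin on the axis, 113 mm up, z up. Held fast while the ring is tight; with it loose turns with 0.12 N m, 1 rad either way from the grinder's front. Starts 0.45 to 0.7 rad clockwise (from above) of the front.
- dial_grip (a point): Point on the dial's axis inside the bar grip, 138 mm above the worktop (16 mm below the bar's top): grip the bar across its 14 mm here.
- pointer_tip (a point): Tip of the dial's pointer, 57 mm from the axis.
- marker: Set-point marker: small black rider on the scale flange with an upright fin 5 mm wide, 90 to 116 mm above the worktop, 60 to 68 mm from the axis. Origin on the grinder's axis at the flange's top; its +x axis points from there through the fin. It stands 0 to 0.5 rad counter-clockwise of the front, so the dial must turn counter-clockwise by 0.45 to 1.2 rad. Slides if pushed.
- marker_fin (a point): Inner face of the marker's fin near its top, 60 mm from the axis.
- spring_washer: Steel spring washer, hidden between ring and dial, cannot turn; origin on the axis. The ring clamps the dial through it: clamp force is about twice the push across the arm at the post (12 N gives about 23 N). Start tightness varies, and turning the dial counter-clockwise makes the ring come tight 0.15 to 0.45 rad earlier: the old angle is not the right one, feel for it.
- jar: Jar with a white lid, 63 mm across, 104 mm tall, loose, left of the grinder; a bystander. Origin under its centre, as for the next ones.
- tin: Low tin, 86 mm across, 40 mm tall, loose, at the right of the grinder; a bystander.
- spice_jar: Spice jar with a red cap, 47 mm across, 97 mm tall, loose, behind the grinder; a bystander.
- teaspoon: Steel teaspoon, 130 x 26 mm, lying in front of the grinder; a bystander.
- remote: Black remote control, 167 x 46 x 19 mm, lying at the left; a bystander.
- glass: Drinking glass, 81 mm across, 93 mm tall, at the back right; a bystander.

How it is judged (in metres and radians):
On the way, in this order (a step that is already met when the one before it is completed fails the run):
1. the lock ring is loosened: its washer no longer presses on the dial (contact force between spring_washer and dial below 3 N), for 0.2 s.
2. with the ring loose, the dial's pointer is turned into line with the marker (angle between the x axis of dial and the x axis of marker, either way round below 0.07 rad and contact force between spring_washer and dial below 3 N), for 0.3 s.
3. the lock ring is retightened until snug (contact force between spring_washer and dial above 13 N), for 0.2 s.
At the end, for the whole second after the job is handed in: The dial's pointer lies within 0.07 rad (4 degrees) of the marker fin, the lock ring clamps the dial with 13 to 42 N (left after tightening with roughly 8 to 18 N at the post), nothing on the grinder moves, and the marker and bystanders are where they were (angle between the x axis of dial and the x axis of marker, either way round below 0.07 rad and contact force between spring_washer and dial between 13 and 42 N and angular speed of each of dial, lock_ring below 0.1 rad/s); the robot touches nothing.
It fails at once if the lock ring is overtightened (clamp over 48 N, about 22 N at the post) (contact force between spring_washer and dial above 48 N).
It fails at once if the marker is shifted by more than 4 mm (distance of marker_fin from where it was at the start of the episode above 0.004 m).
It fails at once if one of the bystanders (jar, tin, spice jar, teaspoon, remote, glass) is moved by more than 25 mm (distance of any of jar, tin, spice_jar, teaspoon, remote, glass from where it was at the start of the episode above 0.025 m).
It also fails if it takes over 69 s, if anything falls off the work surface, if the arm or the gripper's body presses on something with over 40 N, if the wrist force passes 120 N, or if a joint passes its speed limit or range.

## Working session

There is one attempt and no reset: what is moved stays moved. The work goes in short steps, Python scripts to look and compute and a shell command to move; the robot and the scene stay as the last step left them, time stands still between calls to the robot, and variables do not carry over. Pictures are saved under pics/ and viewed, at most 10 in all, crops included, and the job is handed in when it is done.

```bash
ls; mkdir -p pics; cat > h.py <<'E'
import numpy as np,cv2
from plant import manip
from scipy.spatial.transform import Rotation as R
def px2w(cam,d,us,vs):
    c=manip.get_calibration(cam);z=d[vs,us]
    P=np.stack([(us-c['cx'])/c['fx']*z,(vs-c['cy'])/c['fy']*z,z,np.ones_like(z)])
    return (np.array(c['extrinsics'])@P)[:3].T,z>0
def w2px(cam,p):
    c=manip.get_calibration(cam);q=np.linalg.inv(c['extrinsics'])@np.append(p,1)
    return c['fx']*q[0]/q[2]+c['cx'],c['fy']*q[1]/q[2]+c['cy']
E
python3 - <<'E'
from h import *
for n in('top','side'):
    p,d=manip.grab_frame(n);cv2.imwrite(f'pics/{n}0.png',p)
    print(n,np.array(manip.get_calibration(n)['extrinsics']).round(2).tolist())
    for l in('grinder','lock_ring','ring_post','dial','dial_grip','pointer_tip','marker','marker_fin','jar','tin','spice_jar','glass'):
        print(l,[(np.round(b['at'],1).tolist(),round(b['conf'],2)) for b in manip.boxes_of(n,l)[:2]])
s=manip.sense();print(s,manip.tips_ahead)
E
```

```text
pics
top [[-0.03, -1.0, 0.09, 428.36], [-1.0, 0.03, 0.01, 36.04], [-0.01, -0.09, -1.0, 1416.95], [0.0, 0.0, 0.0, 1.0]]
grinder [([553.1, 108.7, 91.7], 0.83), ([368.8, 350.0, 16.1], 0.58)]
lock_ring [([527.4, 67.5, 110.8], 0.47)]
ring_post [([710.1, -295.8, 39.0], 0.73), ([525.5, 72.8, 104.9], 0.5)]
dial [([556.7, 105.2, 118.3], 0.84)]
dial_grip [([558.3, 111.0, 122.8], 0.65)]
pointer_tip [([554.6, 115.2, 117.1], 0.84)]
marker []
marker_fin []
jar [([655.7, 234.0, 101.8], 0.81)]
tin [([570.9, -58.3, 38.6], 0.83)]
spice_jar [([673.8, 85.5, 96.4], 0.52), ([652.3, 236.8, 103.0], 0.32)]
glass [([711.0, -296.2, 37.8], 0.88), ([652.5, 235.9, 105.4], 0.6)]
side [[-1.0, -0.0, -0.03, 591.24], [0.03, 0.58, -0.81, 1087.04], [0.02, -0.81, -0.58, 867.74], [0.0, 0.0, 0.0, 1.0]]
grinder [([549.7, 146.9, 91.3], 0.98)]
lock_ring [([543.6, 132.4, 107.9], 0.62)]
ring_post [([544.1, 129.1, 103.8], 0.77)]
dial [([557.7, 127.7, 121.4], 0.9)]
dial_grip [([563.6, 117.4, 119.2], 0.92)]
pointer_tip [([562.3, 125.9, 118.4], 0.57)]
marker [([544.8, 132.8, 107.9], 0.36)]
marker_fin []
jar [([581.6, -64.3, 36.9], 0.37)]
tin []
spice_jar [([683.1, 112.3, 67.0], 0.78)]
glass [([706.2, -253.0, 63.7], 0.73)]
{'time': 1.3, 'joints': array([-1.23868772e+00,  3.08081108e-01,  1.63380923e+00, -1.48677482e-05,
        1.19969858e+00, -6.97288194e-02]), 'qvel': array([-5.44416153e-04,  1.30662258e-03,  4.61667372e-04,  2.43241519e-03,
        8.00901196e-05,  1.04845724e-03]), 'joint_torque': array([ 1.04072264e-03, -4.15280807e+01, -2.77078897e+01, -5.81470931e-05,
        8.45371796e-04,  4.14064004e-06]), 'ee_pos': array([ 244.40085952, -575.2352264 ,  404.67939403]), 'eef_rot': array([ 3.07838816e+00,  6.26973736e-01, -2.08086673e-05]), 'contact_force': array([-0.21420084, -0.0608948 , -0.18681571]), 'ft_torque': array([ 0.07924928, -0.01730135, -0.00086888]), 'finger_force': 0.0, 'finger_gap': 85.50662444172295} 173.4
```

```bash
python3 - <<'E'
from h import *
t=cv2.imread('pics/top0.png');u,v=w2px('top',[555,105,110]);u,v=int(u),int(v);print(u,v)
a=cv2.resize(t[v-65:v+65,u-65:u+65],(520,520),interpolation=cv2.INTER_CUBIC)
cv2.imwrite('pics/a.png',a); print(u-65,v-65)
s=cv2.imread('pics/side0.png');u,v=w2px('side',[555,105,110]);u,v=int(u),int(v)
b=s[v-75:v+75,u-100:u+100];print(u-100,v-75)
cv2.imwrite('pics/b.png',cv2.resize(b,(800,600),interpolation=cv2.INTER_CUBIC))
E
```

```text
303 206
238 141
216 131
```

View pics/a.png

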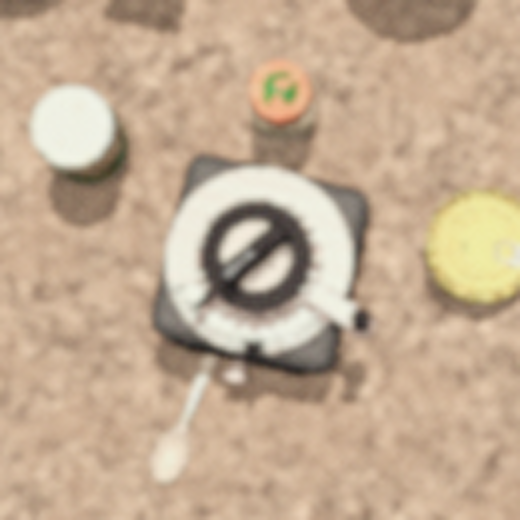

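View pics/b.png

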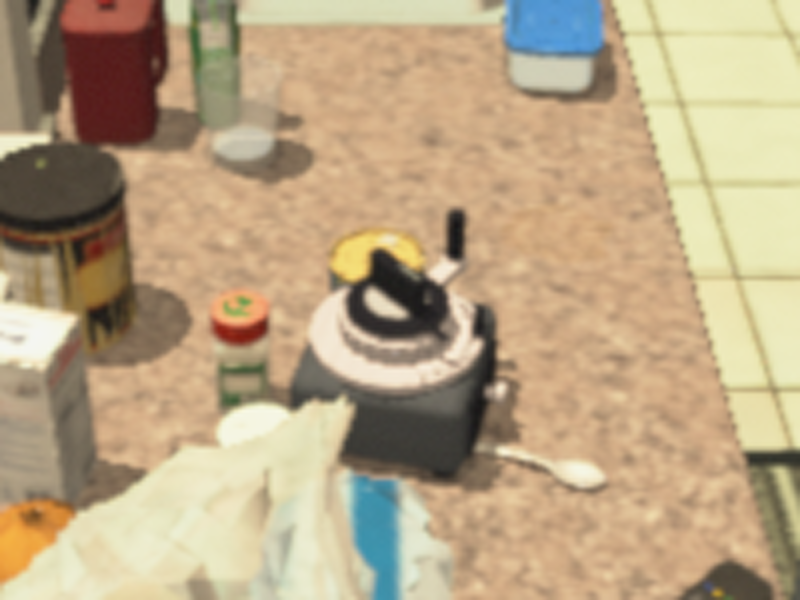

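View pics/top0.png

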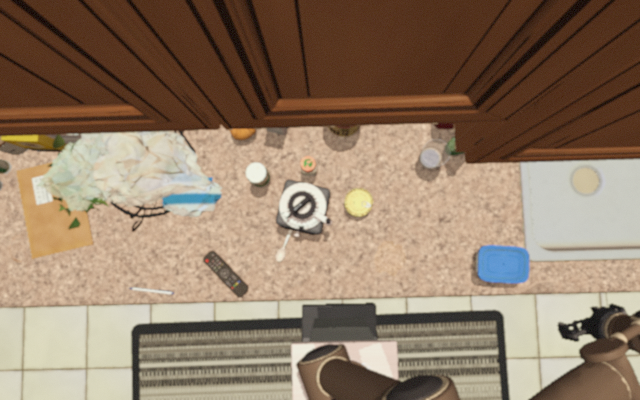

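```bash
cat >> h.py <<'E'
def pl(cam,u,v,z):
    c=manip.get_calibration(cam);E=np.array(c['extrinsics'])
    r=E[:3,:3]@np.array([(u-c['cx'])/c['fx'],(v-c['cy'])/c['fy'],1.]);o=E[:3,3]
    return o+r*(z-o[2])/r[2]
E
python3 - <<'E'
from h import *
c=manip.get_calibration('top');print(c['fx'],c['cx'],c['cy'])
f=lambda x,y,z:pl('top',238+(x+.5)/4-.5,141+(y+.5)/4-.5,z)[:2]
C=f(260,259,90);D=f(257,256,118)
print('flange',C,'dial',D)
# fit flange ellipse from white mask
t=cv2.imread('pics/a.png');
for n,p in dict(post=f(361,319,150),tip=f(205,302,116),fin=f(254,348,116)).items():
    d=p-C;print(n,p,np.hypot(*d),np.degrees(np.arctan2(d[1],d[0])))
b1=f(226,275,154)-f(288,228,154);print('bar',np.degrees(np.arctan2(b1[1],b1[0])),np.hypot(*b1),(f(226,275,154)+f(288,228,154))/2)
for q in((163,328),(335,370),(369,190),(200,157)):print('corner',f(*q,80))
e=f(163,328,80)-f(335,370,80);print('front edge ang',np.degrees(np.arctan2(e[1],e[0])))
_,d=manip.grab_frame('top')
us,vs=np.meshgrid(np.arange(225,385),np.arange(150,260));us=us.ravel();vs=vs.ravel()
P,ok=px2w('top',d,us,vs)
r=np.hypot(*(P[:,:2]-C).T)
m=ok&(abs(P[:,2]-90)<6)&(r<100)&(r>48);print('flange pts',P[m].mean(0),m.sum())
m=ok&(P[:,2]>132)&(r<50);print('bar',P[m].mean(0),m.sum())
w=P[m][:,:2]-P[m][:,:2].mean(0);v=np.linalg.svd(w)[2][0];print(np.degrees(np.arctan2(v[1],v[0])))
m=ok&(P[:,2]>125)&(r>60)&(r<120);print('post',P[m].mean(0),m.sum())
for u,v in((303,110),(303,60),(303,20)):print(px2w('top',d,np.array([u]),np.array([v]))[0])
m=manip.cut_out('top','spice_jar');m=manip.cut_out('top','jar')
E
```

```text
459.7413446451542 323.1498336455654 210.6345603912419
flange [560.02483819 107.62213303] dial [559.44701593 108.19278572]
post [510.50181308  35.63193511] 87.3791657830403 -124.5246055746896
tip [527.88583096 145.99250415] 50.051984632582425 129.94952763149033
fin [494.25201062 111.94710536] 65.91487109665792 176.23786239457684
bar 125.77069804559702 53.7202319812946 [558.95045635 106.10102591]
corner [512.49890749 180.06248956]
corner [478.44969201  55.53695835]
corner [609.53676428  27.0949999 ]
corner [637.5321993  150.49343944]
front edge ang 74.70732674428159
flange pts [562.06458337 109.25594651  89.60425468] 773
bar [559.154576   107.81923164 151.15622361] 114
129.7399179748681
post [510.28937885  35.29748688 147.65139116] 26
[[566.54009409  57.32468554 974.76590915]]
[[ 567.11427608   50.79236537 1092.33948468]]
[[ 565.05788285   47.38930722 1154.5844492 ]]
```

```bash
cat >> h.py <<'E'
def yaw(): 
    y=R.from_rotvec(manip.sense()['eef_rot']).as_matrix()[:,1];return np.degrees(np.arctan2(y[1],y[0]))
def to(p,yw=None,ref=None):
    s=manip.sense();M=R.from_rotvec(s['eef_rot']).as_matrix()
    q=M.T@(np.array(p)-s['ee_pos'])/10
    t=0 if yw is None else -((yw-yaw()+180)%360-180)
    return q.round(2).tolist(),round(float(t),1)
def st():
    s=manip.sense();M=R.from_rotvec(s['eef_rot']).as_matrix()
    print('t',s['time'],s['ee_pos'].round(1),'yaw',round(yaw(),1),'F',s['contact_force'].round(2),'Ftool',(M.T@s['contact_force']).round(2),'gap',round(s['finger_gap'],1),s['finger_force'])
E
python3 -c "
from h import *
st();print(to([510.5,35.6,400],-34.5))"
```

```text
t 1.45 [ 244.4 -575.2  404.7] yaw -67.0 F [ 0.79  0.49 -0.89] Ftool [ 0.92 -0.14  0.89] gap 85.5 0.0
([48.38, -45.81, 0.46], -32.5)
```

```bash
python3 -m pendant '[{"slide":[48.4,-45.8,0.5],"turn":-32.5},{"slide":[48.4,-45.8,0.5],"turn":-32.5},{"slide":[48.4,-45.8,0.5],"turn":-32.5},{"slide":[48.4,-45.8,0.5],"turn":-32.5},{"slide":[48.4,-45.8,0.5],"turn":-32.5},{"slide":[48.4,-45.8,0.5],"turn":-32.5},{"slide":[48.4,-45.8,0.5],"turn":-32.5},{"slide":[48.4,-45.8,0.5],"turn":-32.5},{"slide":[48.4,-45.8,0.5],"turn":-32.5},{"slide":[48.4,-45.8,0.5],"turn":-32.5},{"slide":[48.4,-45.8,0.5],"turn":-32.5},{"slide":[48.4,-45.8,0.5],"turn":-32.5}]' 1 20
python3 -c "
from h import *
st();print(to([510.5,35.6,340],-34.5))"
```

```text
time: 2.65
ee_pos: [484.7, -23.2, 400.6]
eef_rot: [2.779, 1.463, 0.002]
contact_force: [1.1, -0.9, 0.7]
finger_gap: 85.2
finger_force: 0.0
t 2.65 [484.7 -23.2 400.6] yaw -34.5 F [ 1.06 -0.92  0.65] Ftool [-0.15  1.4  -0.65] gap 85.2 0.0
([6.31, -1.21, 6.07], 0.0)
```

```bash
python3 -m pendant '[{"slide":[4,-0.8,0],"turn":0},{"slide":[4,-0.8,0],"turn":0},{"slide":[4,-0.8,0],"turn":0}]' 
python3 -c "
from h import *
st();print(to([510.5,35.6,340],-34.5))"
```

```text
time: 2.95
ee_pos: [500.3, 13.0, 400.1]
eef_rot: [2.778, 1.467, -0.001]
contact_force: [0.3, -0.2, 0.7]
finger_gap: 85.6
finger_force: 0.0
t 2.95 [500.3  13.  400.1] yaw -34.3 F [ 0.31 -0.22  0.74] Ftool [-0.01  0.38 -0.74] gap 85.6 0.0
([2.44, -0.43, 6.01], 0.2)
```

```bash
python3 -m pendant '[{"slide":[2.4,-0.4,3],"turn":0},{"slide":[2.4,-0.4,6],"turn":0},{"slide":[2.4,-0.4,8],"turn":0},{"slide":[2.4,-0.4,10],"turn":0},{"slide":[2.4,-0.4,11.3],"turn":0},{"slide":[2.4,-0.4,11.3],"turn":0},{"slide":[2.4,-0.4,11.3],"turn":0}]' 
python3 - <<'E'
from h import *
st();print(to([510.5,35.6,287],-34.5))
p,d=manip.grab_frame('side')
u,v=map(int,w2px('side',[540,80,150]))
cv2.imwrite('pics/s1.png',cv2.resize(p[v-75:v+75,u-100:u+100],(800,600),interpolation=cv2.INTER_CUBIC))
E
```

```text
time: 3.65
ee_pos: [510.7, 33.5, 287.6]
eef_rot: [2.781, 1.461, 0.0]
contact_force: [-0.5, 0.2, 0.4]
finger_gap: 85.6
finger_force: 0.0
t 3.65 [510.7  33.5 287.6] yaw -34.6 F [-0.5   0.22  0.36] Ftool [-0.1  -0.53 -0.36] gap 85.6 0.0
([0.16, -0.14, 0.06], -0.1)
```

View pics/s1.png

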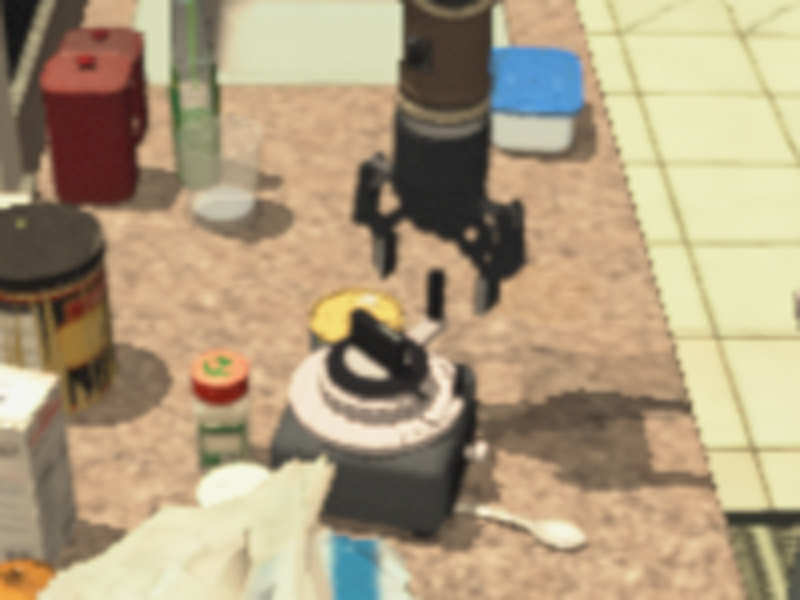

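The fingertips at (380,265) and (483,305) stand either side of the post (437,295); it's ready to close.

```bash
python3 -m pendant '[{"slide":[0.2,-0.1,0],"turn":0},{"slide":[0.2,-0.1,0],"turn":0},{"slide":[0.2,-0.1,0],"turn":0},{"slide":[0.2,-0.1,0],"turn":0},{"slide":[0.2,-0.1,0],"turn":0},{"slide":[0.2,-0.1,0],"turn":0},{"slide":[0.2,-0.1,0],"turn":0},{"slide":[0.2,-0.1,0],"turn":0},{"slide":[0.2,-0.1,0],"turn":0},{"slide":[0.2,-0.1,0],"turn":0}]' -1 30
python3 -c "
from h import *
st()"
```

```text
time: 4.7
ee_pos: [510.8, 36.6, 287.4]
eef_rot: [-2.78, -1.463, 0.0]
contact_force: [-2.8, 1.4, 6.1]
finger_gap: 15.2
finger_force: 29.3
t 4.7 [510.8  36.6 287.4] yaw -34.5 F [-2.76  1.35  6.15] Ftool [-0.45 -3.05 -6.14] gap 15.2 29.31061416864395
```

```bash
python3 -m pendant '[{"slide":[0.05,0.92,0],"turn":-6},{"slide":[0.19,1.83,0],"turn":-12},{"slide":[0.43,2.72,0],"turn":-18},{"slide":[0.76,3.58,0],"turn":-24},{"slide":[1.18,4.4,0],"turn":-30},{"slide":[1.68,5.17,0],"turn":-36},{"slide":[2.26,5.89,0],"turn":-42},{"slide":[2.91,6.54,0],"turn":-48},{"slide":[2.91,6.54,0],"turn":-48},{"slide":[2.91,6.54,0],"turn":-48},{"slide":[2.91,6.54,0],"turn":-48}]'
python3 -c "
from h import *
st();p=manip.sense()['ee_pos'][:2]-[560,107.7];print(np.hypot(*p),np.degrees(np.arctan2(p[1],p[0])))"
```

```text
time: 5.8
ee_pos: [581.6, 24.8, 287.3]
eef_rot: [-1.945, -2.466, -0.005]
contact_force: [-0.7, 5.4, 3.5]
finger_gap: 15.2
finger_force: 29.6
t 5.8 [581.6  24.8 287.3] yaw 13.5 F [-0.7   5.38  3.5 ] Ftool [ 5.41  0.58 -3.48] gap 15.2 29.62840050458908
85.72090863288751 -75.37963357645786
```

```bash
python3 -m pendant '[{"slide":[0,0,0],"turn":0},{"slide":[0,0,0],"turn":0},{"slide":[0,0,0],"turn":0},{"slide":[0,0,0],"turn":0},{"slide":[0,0,0],"turn":0},{"slide":[0,0,-3],"turn":0},{"slide":[0,0,-6],"turn":0},{"slide":[0,0,-7],"turn":0},{"slide":[0,0,-7],"turn":0},{"slide":[0,0,-7],"turn":0}]' 0.1
python3 - <<'E'
from h import *
st()
p,d=manip.grab_frame('top');u,v=303,206
cv2.imwrite('pics/t2.png',cv2.resize(p[v-50:v+50,u-50:u+50],(500,500),interpolation=cv2.INTER_CUBIC))
print(to([559.5,108.7,360],38.5),to([559.5,108.7,293],38.5))
E
```

```text
time: 6.8
ee_pos: [580.8, 23.4, 356.2]
eef_rot: [-1.944, -2.467, 0.001]
contact_force: [0.4, 0.8, -0.1]
finger_gap: 47.0
finger_force: 0.0
t 6.8 [580.8  23.4 356.2] yaw 13.5 F [ 0.36  0.8  -0.05] Ftool [0.69 0.54 0.05] gap 47.0 0.0
([8.78, -0.05, -0.44], -25.0) ([8.77, -0.03, 6.26], -25.0)
```

```bash
python3 -m pendant '[{"slide":[5,0,0],"turn":-8},{"slide":[8.8,0,0],"turn":-16},{"slide":[8.8,0,0],"turn":-25.5},{"slide":[8.8,0,0],"turn":-25.5},{"slide":[8.8,0,1],"turn":-25.5},{"slide":[8.8,0,3],"turn":-25.5},{"slide":[8.8,0,5],"turn":-25.5},{"slide":[8.8,0,6.2],"turn":-25.5},{"slide":[8.8,0,6.2],"turn":-25.5},{"slide":[8.8,0,6.2],"turn":-25.5}]'
python3 -c "
from h import *
st()"
```

```text
time: 7.85
ee_pos: [560.7, 108.5, 294.5]
eef_rot: [-1.354, -2.834, 0.001]
contact_force: [0.6, 0.5, 0.4]
finger_gap: 47.0
finger_force: 0.0
t 7.85 [560.7 108.5 294.5] yaw 38.9 F [0.63 0.52 0.45] Ftool [ 0.01  0.82 -0.45] gap 47.0 0.0
```

View pics/t2.png

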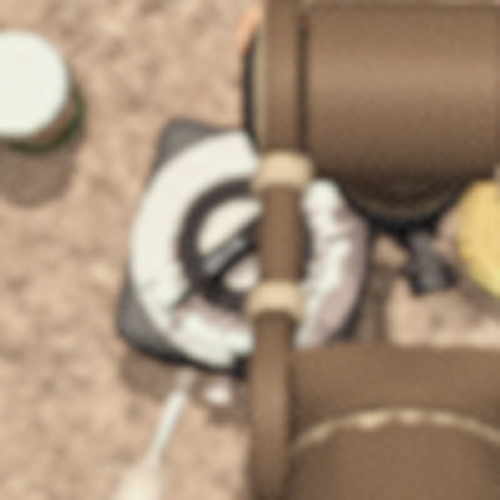

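The dial hasn't moved: its pointer is at (183,302). Next, grip the bar.

```bash
python3 -m pendant '[{"slide":[0,0,0.1],"turn":0},{"slide":[0,0,0.1],"turn":0},{"slide":[0,0,0.1],"turn":0},{"slide":[0,0,0.1],"turn":0},{"slide":[0,0,0.1],"turn":0},{"slide":[0,0,0.1],"turn":0},{"slide":[0,0,0.1],"turn":0},{"slide":[0,0,0.1],"turn":0}]' -1 40
python3 -c "
from h import *
st();print(manip.sense()['ft_torque'])"
```

```text
time: 8.65
ee_pos: [560.8, 108.9, 294.8]
eef_rot: [1.351, 2.835, -0.0]
contact_force: [-0.9, -2.9, 5.6]
finger_gap: 13.5
finger_force: 42.5
t 8.65 [560.8 108.9 294.8] yaw 39.0 F [-0.88 -2.93  5.64] Ftool [-1.72 -2.53 -5.64] gap 13.5 42.46501363813877
[-0.28861041  0.24453077  0.04776293]
```

```bash
python3 -m pendant '[{"slide":[0,0,0],"turn":-6},{"slide":[0,0,0],"turn":-12},{"slide":[0,0,0],"turn":-18},{"slide":[0,0,0],"turn":-24},{"slide":[0,0,0],"turn":-30},{"slide":[0,0,0],"turn":-36},{"slide":[0,0,0],"turn":-42},{"slide":[0,0,0],"turn":-47.5},{"slide":[0,0,0],"turn":-47.5},{"slide":[0,0,0],"turn":-47.5},{"slide":[0,0,0],"turn":-47.5},{"slide":[0,0,0],"turn":-47.5}]'
python3 - <<'E'
from h import *
st();print(manip.sense()['ft_torque'])
E
python3 -m pendant '[{"slide":[0,0,0],"turn":0},{"slide":[0,0,0],"turn":0},{"slide":[0,0,0],"turn":0},{"slide":[0,0,0],"turn":0},{"slide":[0,0,-3],"turn":0},{"slide":[0,0,-6],"turn":0},{"slide":[0,0,-7],"turn":0},{"slide":[0,0,-7],"turn":0}]' 0.1
python3 -c "
from h import *
st();print(to([582,25,360],13.5))"
```

```text
time: 9.85
ee_pos: [561.4, 110.3, 294.9]
eef_rot: [0.099, 3.137, 0.005]
contact_force: [2.0, 6.0, 3.4]
finger_gap: 13.7
finger_force: 42.3
t 9.85 [561.4 110.3 294.9] yaw 86.4 F [2.04 5.97 3.44] Ftool [-1.67  6.1  -3.41] gap 13.7 42.284344399504334
[ 0.76642328 -0.13587988  0.10097598]
time: 10.65
ee_pos: [561.4, 109.0, 366.0]
eef_rot: [0.096, 3.136, 0.001]
contact_force: [-0.6, 0.1, -0.3]
finger_gap: 47.0
finger_force: 0.0
t 10.65 [561.4 109.  366. ] yaw 86.5 F [-0.56  0.07 -0.26] Ftool [0.57 0.04 0.26] gap 47.0 0.0
([-2.57, -8.25, 0.6], 73.0)
```

```bash
python3 -m pendant '[{"slide":[2,-5,0],"turn":8},{"slide":[4,-10,0],"turn":16},{"slide":[6,-15,0],"turn":24},{"slide":[8,-20,0],"turn":32},{"slide":[8,-23,0],"turn":40},{"slide":[8,-23,0],"turn":48},{"slide":[8,-23,0],"turn":56},{"slide":[8,-23,0],"turn":64},{"slide":[8,-23,0],"turn":73},{"slide":[8,-23,0],"turn":73},{"slide":[8,-23,0],"turn":73}]'
python3 - <<'E'
from h import *
st()
p,d=manip.grab_frame('top');q,_=manip.grab_frame('side');u,v=303,206
a=cv2.resize(p[v-35:v+35,u-35:u+35],(560,560),interpolation=cv2.INTER_CUBIC)
cv2.imwrite('pics/t3.png',a);cv2.imwrite('pics/t3full.png',p)
u,v=map(int,w2px('side',[540,100,110]))
cv2.imwrite('pics/s3.png',cv2.resize(q[v-40:v+40,u-50:u+50],(750,600),interpolation=cv2.INTER_CUBIC));print(u-50,v-40)
us,vs=np.meshgrid(np.arange(225,385),np.arange(150,260));us=us.ravel();vs=vs.ravel()
P,ok=px2w('top',d,us,vs);r=np.hypot(*(P[:,:2]-[559.5,108.5]).T)
m=ok&(P[:,2]>132)&(P[:,2]<170)&(r<50);print('bar',P[m].mean(0),m.sum())
w=P[m][:,:2]-P[m][:,:2].mean(0);v=np.linalg.svd(w)[2][0];print(np.degrees(np.arctan2(v[1],v[0])))
E
```

```text
time: 11.75
ee_pos: [466.3, -115.6, 362.8]
eef_rot: [-1.94, -2.468, 0.001]
contact_force: [0.1, 0.3, 0.2]
finger_gap: 46.9
finger_force: 0.0
t 11.75 [ 466.3 -115.6  362.8] yaw 13.7 F [0.05 0.29 0.23] Ftool [ 0.27  0.12 -0.23] gap 46.9 0.0
271 165
bar [559.67339998 107.71565705 151.27552609] 112
176.66999284604415
```

View pics/t3.png

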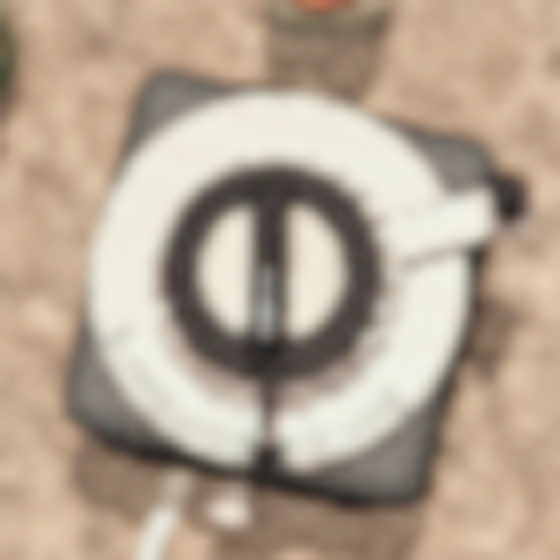

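View pics/s3.png

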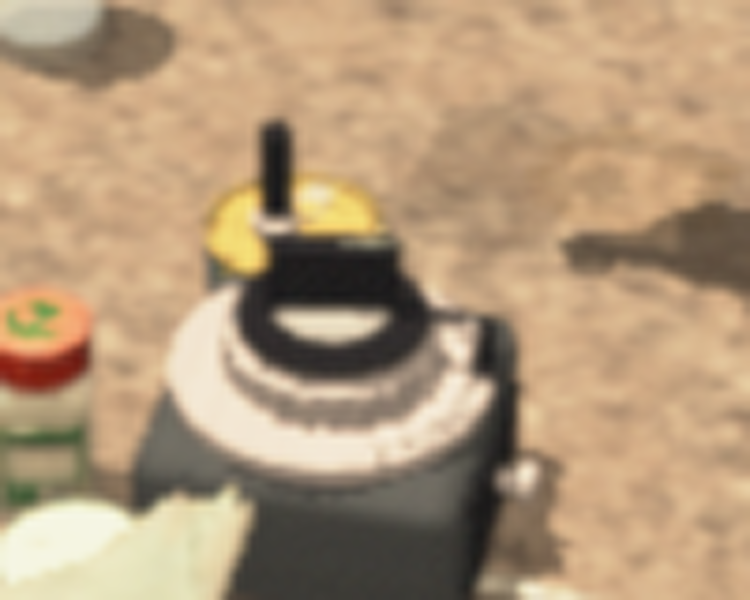

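The pointer tip (266,410) lines up with the fin (264,455), and the post is at (512,195). Next, retighten.

```bash
python3 -c "
from h import *
st();print(to([581.5,24.8,360],14))"
```

```text
t 11.85 [ 466.6 -115.6  363.4] yaw 13.6 F [ 0.04  0.3  -0.13] Ftool [0.28 0.11 0.13] gap 47.1 0.0
([10.93, 14.48, 0.33], -0.4)
```

```bash
python3 -m pendant '[{"slide":[3,4,0],"turn":0},{"slide":[6,8,0],"turn":0},{"slide":[9,12,0],"turn":0},{"slide":[10.9,14.5,0],"turn":-0.5},{"slide":[10.9,14.5,0],"turn":-0.5},{"slide":[10.9,14.5,2],"turn":-0.5},{"slide":[10.9,14.5,4.5],"turn":-0.5},{"slide":[10.9,14.5,6.5],"turn":-0.5},{"slide":[10.9,14.5,7.5],"turn":-0.5},{"slide":[10.9,14.5,7.5],"turn":-0.5},{"slide":[10.9,14.5,7.5],"turn":-0.5}]'
python3 -c "
from h import *
st()"
python3 -m pendant '[{"slide":[0,0,0],"turn":0},{"slide":[0,0,0],"turn":0},{"slide":[0,0,0],"turn":0},{"slide":[0,0,0],"turn":0},{"slide":[0,0,0],"turn":0},{"slide":[0,0,0],"turn":0},{"slide":[0,0,0],"turn":0},{"slide":[0,0,0],"turn":0}]' -1 30
python3 -c "
from h import *
st()"
```

```text
time: 12.95
ee_pos: [582.5, 23.8, 289.7]
eef_rot: [1.933, 2.476, 0.0]
contact_force: [-0.2, 0.5, 0.9]
finger_gap: 46.8
finger_force: 0.0
t 12.95 [582.5  23.8 289.7] yaw 14.0 F [-0.25  0.48  0.89] Ftool [ 0.52 -0.12 -0.9 ] gap 46.8 0.0
time: 13.75
ee_pos: [582.9, 24.1, 290.4]
eef_rot: [1.932, 2.475, 0.001]
contact_force: [-0.8, -1.3, 5.6]
finger_gap: 15.4
finger_force: 29.5
t 13.75 [582.9  24.1 290.4] yaw 14.0 F [-0.77 -1.29  5.6 ] Ftool [-1.07 -1.05 -5.6 ] gap 15.4 29.46714609861374
```

```bash
cat >> h.py <<'E'
C=np.array([559.5,108.9])
def arc(*phis):
    """cw step from present pose, aligned; reports tangential force (cw push)"""
    s=manip.sense();M=R.from_rotvec(s['eef_rot']).as_matrix();p=s['ee_pos'][:2]-C
    a=np.arctan2(p[1],p[0]);T=np.array([-np.sin(a),np.cos(a)]);U=np.array([np.cos(a),np.sin(a)])
    print('arm',np.degrees(a).round(2),'r',np.hypot(*p).round(1),'push',(s['contact_force'][:2]@T).round(2),'rad',(s['contact_force'][:2]@U).round(2))
    for f in phis:
        b=a-np.radians(f);q=C+88*np.array([np.cos(b),np.sin(b)])
        print(f,to([*q,s['ee_pos'][2]],np.degrees(b)+90))
E
python3 -m pendant '[{"slide":[0,-0.3,0],"turn":2},{"slide":[0.01,-0.61,0],"turn":3},{"slide":[0.03,-0.92,0],"turn":5},{"slide":[0.06,-1.23,0],"turn":7},{"slide":[0.1,-1.53,0],"turn":9},{"slide":[0.15,-1.83,0],"turn":10.6},{"slide":[0.15,-1.83,0],"turn":10.6},{"slide":[0.15,-1.83,0],"turn":10.6},{"slide":[0.15,-1.83,0],"turn":10.6}]'
python3 -c "
from h import *
st();arc(2,4,6,8)"
```

```text
time: 14.65
ee_pos: [565.1, 21.0, 290.4]
eef_rot: [2.153, 2.284, 0.003]
contact_force: [1.1, -1.3, 6.0]
finger_gap: 15.1
finger_force: 29.6
t 14.65 [565.1  21.  290.4] yaw 3.4 F [ 1.13 -1.31  5.99] Ftool [-1.38  1.07 -5.99] gap 15.1 29.591353833675385
arm -86.38 r 88.1 push 1.04 rad 1.38
2 ([0.01, -0.31, -0.0], 1.8)
4 ([0.02, -0.61, -0.0], 3.8)
6 ([0.05, -0.92, -0.0], 5.8)
8 ([0.09, -1.23, -0.0], 7.8)
```

```bash
python3 -m pendant '[{"slide":[0.01,-0.31,0],"turn":2},{"slide":[0.02,-0.61,0],"turn":4},{"slide":[0.02,-0.61,0],"turn":4},{"slide":[0.02,-0.61,0],"turn":4}]'
python3 -c "
from h import *
arc(2,4)"
python3 -m pendant '[{"slide":[0.01,-0.31,0],"turn":2},{"slide":[0.02,-0.61,0],"turn":4},{"slide":[0.02,-0.61,0],"turn":4},{"slide":[0.02,-0.61,0],"turn":4}]'
python3 -c "
from h import *
arc(2,4)"
```

```text
time: 15.05
ee_pos: [558.9, 20.8, 290.4]
eef_rot: [2.232, 2.208, 0.003]
contact_force: [0.7, -0.8, 6.3]
finger_gap: 15.0
finger_force: 29.6
arm -90.4 r 88.1 push 0.74 rad 0.78
2 ([0.01, -0.31, -0.0], 1.8)
4 ([0.03, -0.61, -0.0], 3.8)
time: 15.45
ee_pos: [552.7, 21.0, 290.4]
eef_rot: [2.307, 2.129, 0.003]
contact_force: [0.5, -1.9, 6.7]
finger_gap: 15.1
finger_force: 29.6
arm -94.41 r 88.1 push 0.6 rad 1.81
2 ([0.02, -0.31, -0.0], 1.8)
4 ([0.03, -0.61, -0.0], 3.8)
```

```bash
python3 -m pendant '[{"slide":[0.01,-0.31,0],"turn":2},{"slide":[0.03,-0.61,0],"turn":4},{"slide":[0.03,-0.61,0],"turn":4},{"slide":[0.03,-0.61,0],"turn":4}]' | tail -4 | head -1
python3 -c "
from h import *
arc(2,4)"
python3 -m pendant '[{"slide":[0.01,-0.31,0],"turn":2},{"slide":[0.03,-0.61,0],"turn":4},{"slide":[0.03,-0.61,0],"turn":4},{"slide":[0.03,-0.61,0],"turn":4}]'| tail -4 | head -1
python3 -c "
from h import *
arc(2,4)"
```

```text
eef_rot: [2.38, 2.047, 0.002]
arm -98.41 r 88.1 push 1.31 rad 1.8
2 ([0.02, -0.31, -0.0], 1.8)
4 ([0.03, -0.61, -0.0], 3.8)
eef_rot: [2.45, 1.963, 0.002]
arm -102.37 r 88.2 push 1.15 rad 2.91
2 ([0.02, -0.31, -0.0], 1.8)
4 ([0.04, -0.61, -0.0], 3.8)
```

```bash
python3 -m pendant '[{"slide":[0.01,-0.31,0],"turn":2},{"slide":[0.03,-0.61,0],"turn":4},{"slide":[0.03,-0.61,0],"turn":4},{"slide":[0.03,-0.61,0],"turn":4}]' | tail -4 | head -1
python3 -c "
from h import *
arc(2,4)"
```

```text
eef_rot: [2.514, 1.876, 0.004]
arm -105.95 r 88.1 push 2.6 rad 2.04
2 ([0.02, -0.31, -0.0], 1.4)
4 ([0.03, -0.61, -0.0], 3.4)
```

```bash
for i in 1 2; do python3 -m pendant '[{"slide":[0.01,-0.15,0],"turn":1},{"slide":[0.02,-0.31,0],"turn":2},{"slide":[0.02,-0.31,0],"turn":2},{"slide":[0.02,-0.31,0],"turn":2}]' | grep contact
python3 -c "
from h import *
arc(2)
F=[]
for i in range(4): manip.grab_frame('side');F.append(manip.sense()['contact_force'].round(1).tolist())
print(F)"; done
```

```text
contact_force: [3.8, -5.7, 5.4]
arm -107.72 r 88.1 push 5.3 rad 4.25
2 ([0.01, -0.31, -0.0], 1.2)
[[3.9, -4.1, 5.3], [3.0, -5.3, 4.2], [2.7, -5.0, 4.3], [3.6, -4.9, 5.3]]
contact_force: [4.0, -6.3, 4.6]
arm -109.52 r 88.1 push 5.84 rad 4.58
2 ([0.01, -0.31, -0.0], 1.0)
[[3.4, -5.7, 3.5], [3.6, -6.6, 3.3], [4.2, -5.3, 3.6], [4.7, -6.3, 3.0]]
```

```bash
for i in 1 2; do python3 -m pendant '[{"slide":[0.01,-0.15,0],"turn":1},{"slide":[0.02,-0.31,0],"turn":2},{"slide":[0.02,-0.31,0],"turn":2},{"slide":[0.02,-0.31,0],"turn":2}]' | grep contact
python3 -c "
from h import *
arc(2)
F=[]
for i in range(4): manip.grab_frame('side');F.append(manip.sense()['contact_force'])
F=np.mean(F,0);a=np.radians(-112);print(F,F[:2]@[-np.sin(a),np.cos(a)])"; done
```

```text
contact_force: [5.9, -7.6, 1.2]
arm -111.12 r 88.0 push 8.22 rad 4.96
2 ([-0.0, -0.31, -0.0], 0.6)
[ 6.62261852 -7.30523619  1.91884925] 8.876974604824422
contact_force: [7.7, -9.5, 1.7]
arm -112.93 r 87.9 push 10.76 rad 5.74
2 ([-0.01, -0.31, -0.0], 0.5)
[ 6.79541456 -8.02124421  1.21875069] 9.305409633840926
```

```bash
python3 -m pendant '[{"slide":[0,-0.12,0],"turn":0},{"slide":[0,-0.25,0],"turn":0},{"slide":[0,-0.25,0],"turn":0},{"slide":[0,-0.25,0],"turn":0}]' | grep contact
python3 -c "
from h import *
arc(2)
F=[]
for i in range(6): manip.grab_frame('side');F.append(manip.sense()['contact_force'])
F=np.mean(F,0);a=np.radians(-114);print(F,F[:2]@[-np.sin(a),np.cos(a)])"
```

```text
contact_force: [8.0, -10.5, -1.4]
arm -114.04 r 88.0 push 11.61 rad 6.31
2 ([0.01, -0.31, -0.0], 1.5)
[ 10.01442044 -10.36708594  -0.58113996] 13.365302038690022
```

```bash
python3 -m pendant '[{"slide":[0,0,0],"turn":0},{"slide":[0,0,0],"turn":0},{"slide":[0,0,0],"turn":0},{"slide":[0,0,0],"turn":0},{"slide":[0,0,-2],"turn":0},{"slide":[0,0,-5],"turn":0},{"slide":[0,0,-8],"turn":0},{"slide":[-4,0,-9],"turn":0},{"slide":[-8,0,-9],"turn":0},{"slide":[-12,0,-9],"turn":0},{"slide":[-16,0,-9],"turn":0},{"slide":[-16,0,-9],"turn":0}]' 0.1
python3 - <<'E'
from h import *
p,d=manip.grab_frame('top');u,v=303,206
cv2.imwrite('pics/t4.png',cv2.resize(p[v-35:v+35,u-35:u+35],(560,560),interpolation=cv2.INTER_CUBIC))
us,vs=np.meshgrid(np.arange(225,385),np.arange(150,260));us=us.ravel();vs=vs.ravel()
P,ok=px2w('top',d,us,vs);r=np.hypot(*(P[:,:2]-[559.5,108.5]).T)
m=ok&(P[:,2]>132)&(P[:,2]<170)&(r<50)
w=P[m][:,:2]-P[m][:,:2].mean(0);v=np.linalg.svd(w)[2][0];print(np.degrees(np.arctan2(v[1],v[0])))
m=ok&(P[:,2]>125)&(P[:,2]<170)&(r>70)&(r<110);q=P[m].mean(0);print('post',q,m.sum(),np.degrees(np.arctan2(q[1]-108.2,q[0]-559.7)));st()
E
```

```text
time: 20.95
ee_pos: [452.0, -117.2, 378.8]
eef_rot: [-2.647, -1.692, 0.003]
contact_force: [0.1, 0.7, 0.2]
finger_gap: 46.9
finger_force: 0.0
175.38477676233796
post [529.90591495  25.44098295 146.84739774] 28 -109.79939051599429
t 21.0 [ 452.8 -115.8  378.9] yaw -24.8 F [0.17 0.17 0.98] Ftool [ 0.22  0.08 -0.98] gap 47.0 0.0
```

View pics/t4.png

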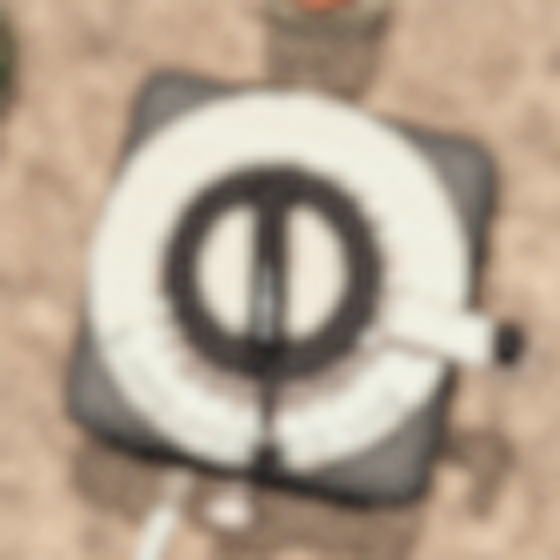

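```bash
python3 - <<'E'
from h import *
for (x,y) in((510,342),(512,195)):
    q=pl('top',268+(x+.5)/8-.5,171+(y+.5)/8-.5,150)[:2]
    for c in((560,107.6),(559.5,108.9)):d=q-c;print(q,np.hypot(*d),np.degrees(np.arctan2(d[1],d[0])))
E
```

```text
[529.78771985  25.58573741] 87.40206598957576 -110.2227060017854
[529.78771985  25.58573741] 88.45386335159962 -109.62770726602909
[580.87768288  23.42627325] 86.72424065977508 -76.06999170231467
[580.87768288  23.42627325] 88.10654510565078 -75.95792009624441
```

```bash
python3 -c "
from h import *
a=np.radians(-110.7);q=C+88*np.array([np.cos(a),np.sin(a)]);print(q);print(to([*q,378],-20.7))"
```

```text
[528.39421375  26.58092529]
([16.1, 0.89, 0.09], -4.1)
```

```bash
python3 -m pendant '[{"slide":[5,0.9,0],"turn":-4},{"slide":[10,0.9,0],"turn":-4},{"slide":[14,0.9,0],"turn":-4},{"slide":[16.1,0.9,0],"turn":-4},{"slide":[16.1,0.9,0],"turn":-4},{"slide":[16.1,0.9,2],"turn":-4},{"slide":[16.1,0.9,5],"turn":-4},{"slide":[16.1,0.9,7.5],"turn":-4},{"slide":[16.1,0.9,9],"turn":-4},{"slide":[16.1,0.9,9],"turn":-4},{"slide":[16.1,0.9,9],"turn":-4}]' | grep -E "ee_pos|contact"
python3 -m pendant '[{"slide":[0,0,0],"turn":0},{"slide":[0,0,0],"turn":0},{"slide":[0,0,0],"turn":0},{"slide":[0,0,0],"turn":0},{"slide":[0,0,0],"turn":0},{"slide":[0,0,0],"turn":0},{"slide":[0,0,0],"turn":0},{"slide":[0,0,0],"turn":0}]' -1 30
cat >> h.py <<'E'
def feel():
    F=[]
    for i in range(6): manip.grab_frame('side');F.append(manip.sense()['contact_force'])
    F=np.mean(F,0);p=manip.sense()['ee_pos'][:2]-C;a=np.arctan2(p[1],p[0])
    print('mean push',F[:2]@[-np.sin(a),np.cos(a)])
E
python3 -c "
from h import *
arc(1,2);feel()"
```

```text
ee_pos: [528.8, 28.0, 289.1]
contact_force: [-0.3, -0.0, -0.0]
time: 22.9
ee_pos: [529.7, 28.0, 290.5]
eef_rot: [2.581, 1.788, 0.003]
contact_force: [-0.9, 0.2, 5.9]
finger_gap: 15.0
finger_force: 29.5
arm -110.24 r 86.3 push -0.92 rad 0.1
1 ([-0.17, -0.15, -0.0], 0.7)
2 ([-0.17, -0.31, -0.0], 1.7)
mean push -0.7430854936974236
```

```bash
for i in 1 2 ; do python3 -m pendant '[{"slide":[0,-0.15,0],"turn":1},{"slide":[0,-0.31,0],"turn":2},{"slide":[0,-0.31,0],"turn":2},{"slide":[0,-0.31,0],"turn":2}]' | grep contact
python3 -c "
from h import *
arc(2);feel()";done
```

```text
contact_force: [3.7, -2.8, 6.1]
arm -111.74 r 86.3 push 4.51 rad 1.26
2 ([-0.17, -0.3, -0.0], 1.2)
mean push 4.09571601575626
contact_force: [7.5, -3.8, 1.6]
arm -113.06 r 86.2 push 8.41 rad 0.55
2 ([-0.18, -0.3, -0.0], 0.5)
mean push 8.3967513373791
```

```bash
python3 -m pendant '[{"slide":[0,-0.12,0],"turn":0},{"slide":[0,-0.25,0],"turn":0},{"slide":[0,-0.25,0],"turn":0},{"slide":[0,-0.25,0],"turn":0}]' | grep contact
python3 -c "
from h import *
arc(2);feel()"
```

```text
contact_force: [10.3, -6.5, -1.1]
arm -114.02 r 86.3 push 12.08 rad 1.7
2 ([-0.17, -0.31, -0.0], 1.5)
mean push 12.5609544706479
```

The push rises linearly to 12.5 N at the gripper's own stiffness, so the ring had stayed snug. Release and hand in.

```bash
python3 -m pendant '[{"slide":[0,0,0],"turn":0},{"slide":[0,0,0],"turn":0},{"slide":[0,0,0],"turn":0},{"slide":[0,0,0],"turn":0},{"slide":[0,0,-2],"turn":0},{"slide":[0,0,-5],"turn":0},{"slide":[0,0,-8],"turn":0},{"slide":[-4,0,-9],"turn":0},{"slide":[-8,0,-9],"turn":0},{"slide":[-12,0,-9],"turn":0},{"slide":[-16,0,-9],"turn":0},{"slide":[-16,0,-9],"turn":0}]' 0.1 | grep -E "time|gap"
python3 - <<'E'
from h import *
p,d=manip.grab_frame('top');u,v=303,206
a=cv2.resize(p[v-35:v+35,u-35:u+35],(560,560),interpolation=cv2.INTER_CUBIC)
b=cv2.imread('pics/t4.png');print(cv2.absdiff(a,b).max(),cv2.absdiff(a,b).mean())
print(manip.close_job())
E
```

```text
time: 26.5
finger_gap: 47.1
10 1.0734098639455782
the job is handed in; nothing more can be done
None
```

The job is handed in at about 26.5 s: I loosened the lock ring, turned the dial to within about 1° of the marker fin by the top camera, retightened to about 12.5 N at the post, and let go of the grinder; no verdict was returned.

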